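# Cap the fabric dabbers and hang the blue one on the swivel hook

### The job

First press the popped-up caps of the red and the blue dabber fully home, leaving the red one standing on its tray. Then turn the empty swivel hook so that it faces the front of its stand (the side with the yellow stripe), and finally hang the blue dabber on the hook by the loop of its cap, let go and leave it hanging still. Never lift a dabber whose cap is not home, and leave the green dabber, the two spray cans, the carton and the tape roll where they stand.

Things in the scene. Friction and masses are not known exactly. Their poses are not given: they have to be found in the camera images.
- tray: flat grey tray, 170 (x) by 260 (y) by 8 mm thick, fixed, on which the three dabbers stand; origin at the centre of its underside
- red: red dabber (fabric ink bottle), loose, about 0.17 kg, upright on the tray; origin at the centre of its underside, z up its axis. Bottle 48 mm in diameter, shoulder 70 to 82 mm up, white neck above. Over the neck a captive red cap, 38 mm in diameter, 40 mm high, lower rim 82 mm up when home, with a flat upright loop on top (see point red_loop)
- blue: blue dabber (fabric ink bottle), loose, about 0.17 kg, upright on the tray; origin at the centre of its underside, z up its axis. Bottle 48 mm in diameter, shoulder 70 to 82 mm up, white neck above. Over the neck a captive blue cap, 38 mm in diameter, 40 mm high, lower rim 82 mm up when home, with a flat upright loop on top (see point blue_loop)
- green: green dabber, same shape, cap already home; a bystander; origin at the centre of its underside
- red_cap (a joint): slide of the red cap on its bottle along the bottle's axis: 0 = fully home, 0.022 m = popped up (as at the start). Slides with a friction of 2 N; a sprung snap resists over the last 12 mm, so that pressing needs up to about 8 N until some 10 mm before home, then it gives way and snaps home; pulling it up again needs as much
- blue_cap (a joint): slide of the blue cap, same as the red one
- red_loop (a point): middle of the lower face of the red loop's top bar, 158 mm above the dabber's underside when the cap is home (higher by the cap's joint value). Loop 44 mm wide (along the dabber's y), 10 mm thick (its x); top 168 mm up when home; opening 28 mm wide, 36 mm high (122 to 158 mm when home)
- blue_loop (a point): middle of the lower face of the blue loop's top bar, 158 mm above the dabber's underside when the cap is home (higher by the cap's joint value). Loop 44 mm wide (along the dabber's y), 10 mm thick (its x); top 168 mm up when home; opening 28 mm wide, 36 mm high (122 to 158 mm when home)
- stand: fixed stand of the swivel hook: base plate 110 by 110 by 10 mm, steel post 14 mm in diameter, 202 mm high; origin at the centre of the underside, on the swivel axis. Its front is its own -x side, marked by a yellow stripe on the base
- hook (a joint): swivel of the hook about the vertical post, rad, growing counter-clockwise seen from above, turns without end: 0 (or 6.28) = facing the stand's front (-x of the stand). Stays where left; turning takes about 0.12 N m
- hook_tip (a point): top of the hook's upturned end. The hook is a 9 mm round bar with its axis 210 mm above the table, running level 85 mm out from the post's axis, then turned up, the top of the upturned end 228.5 mm above the table; around the axis a black hub 24 mm in diameter, top at 219 mm
- spray: silver and blue spray can, 54 mm in diameter, 150 mm tall, loose bystander; origin at the centre of its underside
- cleaner: silver and orange spray can beside the stand, 54 mm in diameter, 160 mm tall, loose bystander; origin at the centre of its underside
- carton: small cardboard carton with a pale band, 70 by 110 by 90 mm high, loose bystander behind the stand; origin at the centre of its underside
- tape: yellow tape roll lying flat, 90 mm across, 25 mm high, loose bystander; origin at the centre of its underside
Mind the look-alikes: they are no part of the job. Of the things shaped like the stand, the steel one is meant.

How it is judged:
On the way, in this order (a step that is already met when the one before it is completed fails the run):
1. both caps are pressed home (value of joint each of red_cap, blue_cap below 0.003 m), for 0.2 s.
2. the empty hook faces the front of its stand (x of hook_tip in the frame of stand below -0.075 m and contact force between blue and hook below 0.1 N), for 0.2 s.
3. the blue dabber hangs by its loop on the hook (contact force between blue and hook above 0.4 N and x of blue_loop in the frame of hook between -0.085 and -0.01 m and horizontal distance between blue_loop and stand below 0.09 m and height (world z) of blue above 0.03 m), for 0.2 s.
At the end, for the whole second after the job is handed in: red and blue caps home within 3 mm; hook within about 28 degrees of its stand's front; blue dabber hanging by its loop on the hook's bar, clear of the table, within 20 degrees of upright, slower than 0.06 m/s; red dabber upright within 30 mm of its start (all of step 1 and x of hook_tip in the frame of stand below -0.075 m and contact force between blue and hook above 0.4 N and x of blue_loop in the frame of hook between -0.085 and -0.01 m and y of blue_loop in the frame of hook between -0.015 and 0.015 m and height (world z) of blue_loop above 0.207 m and height (world z) of blue above 0.03 m and angle between blue's own z axis and vertical below 0.35 rad and linear speed of blue below 0.06 m/s and angle between red's own z axis and vertical below 0.1 rad and distance of red from where it was at the start of the episode below 0.03 m and linear speed of red below 0.03 m/s); the robot touches nothing.
It fails at once if a dabber lifted while its cap is not home ((height (world z) of blue above 0.03 m and value of joint blue_cap above 0.006 m) or (height (world z) of red above 0.03 m and value of joint red_cap above 0.006 m)).
It fails at once if a bystander moved more than 30 mm or tipped (distance of any of green, spray, cleaner, carton, tape from where it was at the start of the episode above 0.03 m or angle between any of green, spray, cleaner's own z axis and vertical above 0.4 rad).
It fails at once if the red or blue dabber knocked over (angle between any of red, blue's own z axis and vertical above 1.2 rad).
It also fails if it takes over 72 s, if anything falls off the work surface, if the arm or the gripper's body presses on something with over 40 N, if the wrist force passes 120 N, or if a joint passes its speed limit or range.

### The arm

A 6-joint arm with a two-finger parallel gripper is mounted at the origin on the work surface. World frame = base frame: x ahead of the robot, y to its left, z up, the work surface at z = 0. Lengths are in m, angles in rad, forces in N, time in s.
With the tool pointing down it reaches from about 0.275 to 0.875 m from the base axis. Payload 12.5 kg.
Tool frame: the origin (TCP) lies midway between the tips of the shut fingers; the grasp point (between the pads) lies 19 mm behind it (arm.grasp_offset is the distance from the TCP to the grasp point, in m); z points along the fingers, y is the line along which they close (so a half turn about z gives the same grasp; the last joint's range is limited). The gripper opens to 85 mm and grips with 20 to 120 N. Pads are 22 mm wide; open, the fingers measure 114 mm over their backs; the gripper's body (76 mm by 85 mm) begins 54 mm behind the grasp point. The pads swing forward as they close: fully open they stand 13 mm farther back than shut.
Start: joints at [-1.282, 0.351, 1.652, -0, 1.139, -0.085], TCP at [0.201, -0.512, 0.231] pointing down, gripper open.
Joint ranges: [-2.75, 2.75], [-0.79, 2.1], [0.01, 2.65], [-1.57, 4.71], [0.07, 3.14], [-2.87, 2.87]. Speed limits (rad/s): [2.22, 2.22, 2.79, 3.14, 3.14, 3.14].

### API

Orientations are given as a unit quaternion [w, x, y, z].
In Python, from workcell import arm gives the robot as it stands. The module is installed in compiled form; this text tells all that it offers.
- The arm moves only by the shell command python3 -m inch 'ROWS' [OPENING] [FORCE]. ROWS is text: rows parted by semicolons, each of 4 numbers parted by spaces: the shift along the world's x, y, z in m, then the turn about the world's z in rad. A call has exactly 8 rows; each row is the pose to reach, as a shift and turn from the pose commanded when the call began; what a row does not reach only later rows make up. A row lasts 1/12 s, in which the tool goes at most 41.7 mm and 7.16 degrees, less where a joint would pass 70% of its speed; a pose out of reach is approached as far as the arm can. A call with a gripper value outside its range is refused whole. OPENING is the finger opening in m, from 0 to 0.0854, set as the call begins (- or left out, the last holds). The fingers move at their own pace and stop on an object; FORCE is the grip in N (left out, the last holds). Time passes only in rows, so rows that repeat a pose let the fingers close, or fill a call up. It gives the time, the measured TCP pose, the force, the opening and the grip force at its end, in the units of the state.
- arm.read_state(): the state, without advancing time (a new reading comes with each control period).
- arm.snapshot(name): name is "scene" or "side" or "wrist"; returns the picture (384x512x3 uint8, red, green, blue); there is no depth.
- arm.camera_params(name): a dict with "K" (3x3 intrinsics, pixels), "R" (3x3) and "t" (3): a world point X has camera coordinates R X + t. Camera axes: x right, y down, z forward; pixel columns grow to the right and rows downward; lengths in m; the calibration is good to about 2 mm. The wrist camera is an equidistant fisheye: a pixel r from the principal point sees the ray r / f radians off the axis. A picture is of the moment at which its call begins: read the wrist's pose just before it. camera_params takes no time and is no camera call; for the wrist camera it gives the pose at the moment of the call.
- arm.finish_job(): hands the job in; it is judged then, once.
The state is a dict: "time_s": time; "joint_positions": joint angles; "dq": joint speeds; "joint_efforts": joint torques, N m; "ee_pos": TCP position; "eef_rot": TCP orientation; "wrist_force": force on the tool from outside, world axes, zero at the start; "ft_torque": the same for the moment, N m; "gripper_width": finger opening in m; "finger_force": force on a finger pad.
Only numpy, scipy, OpenCV 4.12 (cv2) and the standard library are available. Lean on these libraries where they do the work, as an engineer would, in place of code of your own. Each camera call takes 0.05 s, during which the arm holds its last target. There are 200 camera calls.

## Working session

There is one attempt and no reset: what is moved stays moved. The work goes in short steps, Python scripts to look and compute and a shell command to move; the robot and the scene stay as the last step left them, time stands still between calls to the robot, and variables do not carry over. Pictures are saved under pics/ and viewed, at most 10 in all, crops included, and the job is handed in when it is done.

```bash
mkdir -p pics; python3 - <<'E'
from workcell import arm
import cv2,numpy as np
for n in("scene","side"):
    p=arm.snapshot(n);cv2.imwrite(f"pics/{n}0.png",cv2.resize(p[:,:,::-1],(800,600),interpolation=cv2.INTER_CUBIC));np.save(f"pics/{n}0.npy",p)
    c=arm.camera_params(n);print(n,np.round(c["K"],1).tolist(),np.round(-np.array(c["R"]).T@c["t"],3),np.round(c["R"],2).tolist())
s=arm.read_state();print(s["time_s"],s["ee_pos"],s["eef_rot"],s["gripper_width"])
E
```

```text
scene [[440.3, 0.0, 248.4], [0.0, 440.3, 195.3], [0.0, 0.0, 1.0]] [ 1.16  -0.862  1.066] [[0.8, 0.6, -0.02], [0.39, -0.55, -0.74], [-0.45, 0.59, -0.67]]
side [[406.0, 0.0, 255.2], [0.0, 406.0, 193.5], [0.0, 0.0, 1.0]] [-0.145  0.65   0.878] [[-0.74, -0.67, 0.01], [-0.4, 0.43, -0.81], [0.54, -0.61, -0.58]]
0.1 [ 0.20077281 -0.5117223   0.23081808] [-5.28101087e-04  9.82587489e-01  1.85799746e-01 -5.12632955e-05] 0.08505400532932333
```

View pics/scene0.png

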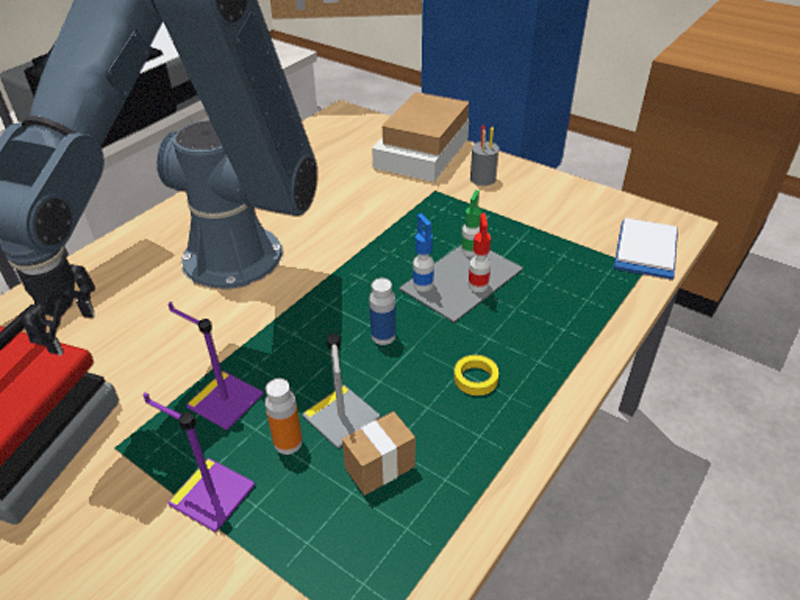

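View pics/side0.png

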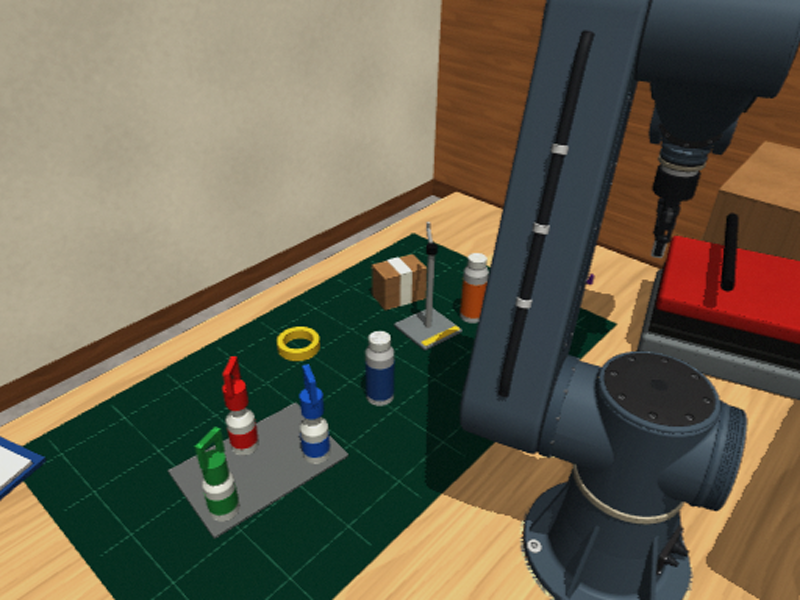

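Scene (800 px): blue dabber at (424,255), red (481,255), green (471,230), and the steel stand's hub at (334,342) with its stripe at (325,403). In the side view the steel hook points away from the camera, hub (431,248) to tip (429,225).

```bash
python3 - <<'E'
import cv2,numpy as np
def crop(n,u,v,w,h):
    p=np.load(f"pics/{n}0.npy")[v:v+h,u:u+w,::-1]
    return cv2.resize(p,(400,300),interpolation=cv2.INTER_NEAREST)
m=np.vstack([np.hstack([crop("scene",190,205,80,60*1)  ,crop("scene",190,205+35,80,60)]),np.hstack([crop("side",240,135,80,60),crop("side",240,175,80,60)])])
cv2.imwrite("pics/m1.png",m)
# colour masks of the dabbers
for n in("scene","side"):
    p=np.load(f"pics/{n}0.npy");h=cv2.cvtColor(p,cv2.COLOR_RGB2HSV)
    H,S,V=[h[...,i].astype(int) for i in range(3)]
    for c,mk in dict(red=((H<6)|(H>174))&(S>190)&(V>90),blue=(abs(H-110)<8)&(S>190)&(V>80),green=(abs(H-62)<10)&(S>170)&(V>60),yellow=(abs(H-27)<5)&(S>170)&(V>110),orange=(abs(H-12)<5)&(S>190)&(V>120)).items():
        k,l,st,ce=cv2.connectedComponentsWithStats(mk.astype(np.uint8))
        print(n,c,[(st[i].tolist(),np.round(ce[i],1).tolist()) for i in range(1,k) if st[i,4]>25])
E
```

```text
scene red [([303, 137, 11, 26, 175], [308.3, 151.9]), ([300, 174, 13, 9, 72], [305.5, 178.4]), ([0, 213, 58, 79, 2341], [20.6, 244.5])]
scene blue [([266, 137, 11, 25, 195], [270.6, 150.4]), ([265, 174, 12, 8, 66], [270.2, 178.0])]
scene green [([298, 122, 9, 23, 97], [302.6, 135.0]), ([296, 153, 6, 7, 31], [298.5, 156.1])]
scene yellow [([291, 228, 28, 25, 446], [304.5, 239.9]), ([121, 244, 18, 16, 76], [129.9, 251.5]), ([196, 251, 19, 15, 75], [205.3, 258.5]), ([110, 301, 19, 21, 91], [119.2, 311.6])]
scene orange [([172, 265, 20, 22, 316], [182.1, 276.2])]
side red [([422, 151, 90, 68, 4066], [469.2, 183.9]), ([142, 228, 16, 35, 354], [149.3, 247.5]), ([147, 274, 17, 13, 143], [155.5, 281.1])]
side blue [([191, 233, 16, 35, 337], [198.5, 253.0]), ([0, 281, 29, 29, 146], [14.5, 291.0]), ([194, 280, 16, 13, 130], [201.8, 286.8])]
side green [([124, 273, 21, 37, 460], [135.5, 292.5]), ([132, 315, 19, 14, 145], [141.8, 323.1])]
side yellow [([177, 209, 27, 22, 384], [190.2, 219.3]), ([270, 209, 24, 12, 70], [281.8, 214.3])]
side orange [([298, 182, 13, 22, 196], [303.4, 192.2])]
```

View pics/m1.png

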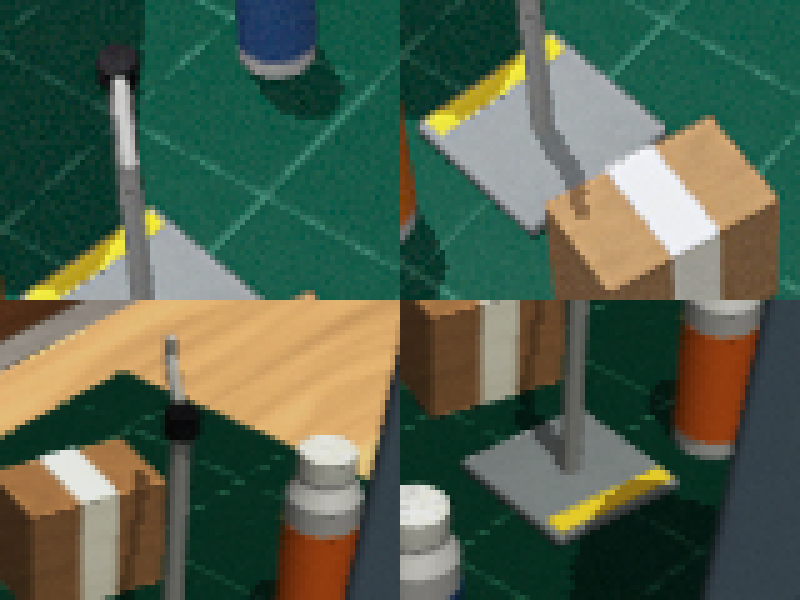

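The crops show the hook over the post in the scene view: hub (213.6,218), outer end (216,238). In the side view the hub is at (276.4,159) and the tip at (274.4,142.6). The plate corners are also readable.

```bash
cat > h.py <<'E'
import numpy as np,json,os
from workcell import arm
C={n:{k:np.array(v) for k,v in arm.camera_params(n).items() if k in "KRt"} for n in("scene","side")}
def ray(n,p):
    c=C[n];d=c["R"].T@np.linalg.solve(c["K"],[p[0],p[1],1]);return -c["R"].T@c["t"],d/np.linalg.norm(d)
def onz(n,p,z):
    o,d=ray(n,p);return o+d*(z-o[2])/d[2]
def tri(p,q):
    A=np.zeros((3,3));b=np.zeros(3);L=[ray("scene",p),ray("side",q)]
    for o,d in L:
        M=np.eye(3)-np.outer(d,d);A+=M;b+=M@o
    x=np.linalg.solve(A,b);return x,max(np.linalg.norm(np.cross(x-o,d)) for o,d in L)
E
python3 - <<'E'
from h import *
import cv2
np.set_printoptions(precision=4,suppress=True)
for k,p,q in [("redlab",(305.5,178.4),(155.5,281.1)),("bluelab",(270.2,178),(201.8,286.8)),("greenlab",(298.5,156.1),(141.8,323.1)),
 ("redcap",(308.3,151.9),(149.3,247.5)),("bluecap",(270.6,150.4),(198.5,253)),("greencap",(302.6,135),(135.5,292.5)),("hub",(213.6,218),(276.4,159)),("tip",(216,237.6),(274.4,142.6)),("tape",(304.5,239.9),(190.2,219.3))]: print(k,*tri(p,q))
for n,L in [("scene",[(194.4,265),(221,247.4),(243,265.6),(216.6,286.4)]),("side",[(295.4,211.6),(272,222),(252.6,207.6),(277,197.6)])]:
    P=np.array([onz(n,p,.01) for p in L]);print(n,P[:,:2].tolist(),P.mean(0))
print("tip z .2285",onz("side",(274.4,142.6),.2285),"scene outer .21",onz("scene",(216,237.6),.21),"hub",onz("scene",(213.6,218),.212),onz("side",(276.4,159),.212))
def crop(n,u,v):
    return cv2.resize(np.load(f"pics/{n}0.npy")[v:v+60,u:u+80,::-1],(400,300),interpolation=cv2.INTER_NEAREST)
cv2.imwrite("pics/m2.png",np.vstack([np.hstack([crop("scene",250,130),crop("scene",220,170)]),np.hstack([crop("side",135,225),crop("side",120,265)])]))
E
```

```text
redlab [0.5683 0.2529 0.0246] 0.0002597310326554673
bluelab [0.46   0.1801 0.0239] 0.0008665864981678207
greenlab [0.4773 0.3579 0.0247] 0.003480869518625365
redcap [0.5713 0.2509 0.1476] 0.0003126274749739793
bluecap [0.4604 0.1797 0.1501] 0.0004630406700418509
greencap [0.487  0.3543 0.1282] 0.00015780960172154555
hub [ 0.5535 -0.2383  0.2091] 0.0022326042111430965
tip [ 0.6139 -0.2997  0.222 ] 0.0024964582205006585
tape [0.7179 0.0008 0.0109] 0.0001708778968936098
scene [[0.4979774718655776, -0.282559998050693], [0.5191406601335509, -0.17976763378044758], [0.6203027545804415, -0.19753317495380085], [0.6042289572742017, -0.30419083360547006]] [ 0.5604 -0.241   0.01  ]
side [[0.48434387597922923, -0.2750413943088892], [0.5075149814182762, -0.1765264575390315], [0.608316821354376, -0.19080085124994206], [0.5834989803111699, -0.295144010220294]] [ 0.5459 -0.2344  0.01  ]
tip z .2285 [ 0.6047 -0.2921  0.2285] scene outer .21 [ 0.6082 -0.2901  0.21  ] hub [ 0.5573 -0.2391  0.212 ] [ 0.5489 -0.2361  0.212 ]
```

View pics/m2.png

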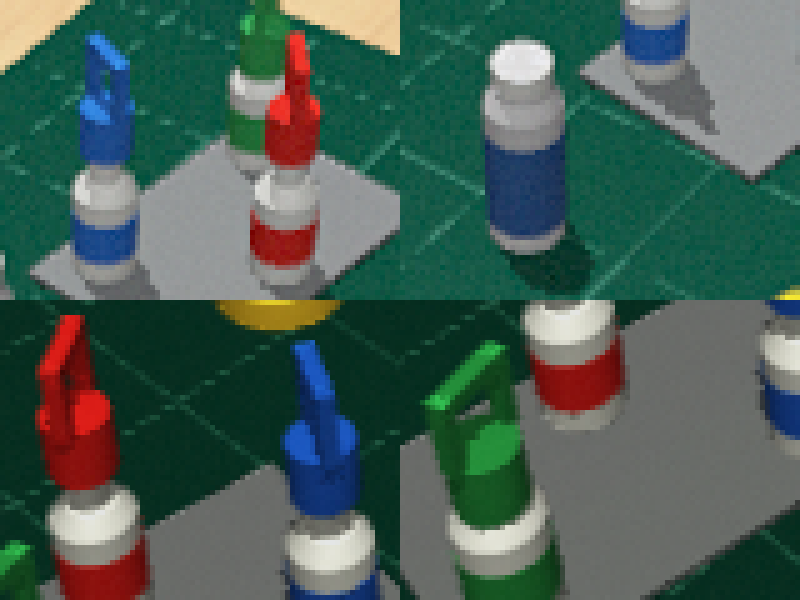

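Crops: the blue loop's top bar in the scene view runs (268.6,137.6) to (275,141.6). The red bar in the side view runs (150,229) to (144,238.6). Next I work out the loop yaws and the cleaner position.

```bash
python3 - <<'E'
from h import *
np.set_printoptions(precision=4,suppress=True)
def yaw(n,a,b):
    A,B=onz(n,a,.198),onz(n,b,.198);d=B-A;print(n,A,B,(A+B)/2,"len",np.linalg.norm(d),"yaw",np.degrees(np.arctan2(d[1],d[0])))
yaw("scene",(268.6,137.6),(275,141.6));yaw("side",(195.5,235),(199.5,241.5))
yaw("side",(150,229),(144,238.6));yaw("scene",(308.5,137.5),(308.8,144))
print("cleaner",tri((182.1,276.2),(303.4,192.2)))
# loop pixel extrema per mask: top 6 rows scanline
import cv2
for n,c,u,v in[("scene","blue",262,132),("side","blue",188,230),("scene","red",300,132),("side","red",140,225)]:
    h=cv2.cvtColor(np.load(f"pics/{n}0.npy"),cv2.COLOR_RGB2HSV)[v:v+26,u:u+24].astype(int);H,S,V=h[...,0],h[...,1],h[...,2]
    m=(S>170)&((abs(H-110)<9)if c=="blue" else (H<6)|(H>174))
    print(n,c,u,v);print("\n".join("".join("%4d"%x if k else "   ." for x,k in zip(r,q)) for r,q in zip(V,m)))
E
```

```text
scene [0.4495 0.1831 0.198 ] [0.4809 0.1759 0.198 ] [0.4652 0.1795 0.198 ] len 0.032227338993294746 yaw -12.808292729010788
side [0.4742 0.1725 0.198 ] [0.4488 0.1818 0.198 ] [0.4615 0.1772 0.198 ] len 0.027081504242433867 yaw 159.95177108616772
side [0.5766 0.236  0.198 ] [0.5575 0.268  0.198 ] [0.567 0.252 0.198] len 0.037266920955290245 yaw 120.90716473098509
scene [0.5615 0.2622 0.198 ] [0.5821 0.2297 0.198 ] [0.5718 0.2459 0.198 ] len 0.03846705867726948 yaw -57.68228075833854
cleaner (array([ 0.5125, -0.3517,  0.0387]), np.float64(0.0024371073496260967))
scene blue 262 132
   .   .   .   .   .   .   .   .   .   .   .   .   .   .   .   .   .   .   .   .   .   .   .   .
   .   .   .   .   .   .   .   .   .   .   .   .   .   .   .   .   .   .   .   .   .   .   .   .
   .   .   .   .   .   .   .   .   .   .   .   .   .   .   .   .   .   .   .   .   .   .   .   .
   .   .   .   .   .   .   .   .   .   .   .   .   .   .   .   .   .   .   .   .   .   .   .   .
   .   .   .   .   .   .   . 145   .   .   .   .   .   .   .   .   .   .   .   .   .   .   .   .
   .   .   .   .   . 146 198 
[... 8926 characters left out ...]
.   .   .   .   .   .
   .   .   .   . 136 136 134 112  97 125 160 217 216 217 218 195   .   .   .   .   .   .   .   .
   .   .   .   . 136 137 138 125  90 110 160 217 218 218 219 219 190   .   .   .   .   .   .   .
   .   .   . 130 168 138 138 126  97 150 219 219 219 218 219 220 195   .   .   .   .   .   .   .
   .   . 115 206 168 138 137 131 106 147 220 220 218 219 219 219 192   .   .   .   .   .   .   .
   .   . 128 214 186 138 137 132 103 142 219 219 220 222 220 216 186  64   .   .   .   .   .   .
   .   . 118 200 130 137 138 134 112 140 221 222 221 221 216 189 102   .   .   .   .   .   .   .
   .   .   . 184 203 136 138 138 124 126 199 221 221 218 191 118 104  77   .   .   .   .   .   .
```

```bash
cat > lt.py <<'E'
from h import *
import cv2
def looptop(img,n,c,box,vmin,z):
    u0,v0,u1,v1=box
    h=cv2.cvtColor(img,cv2.COLOR_RGB2HSV)[v0:v1,u0:u1].astype(int);H,S,V=h[...,0],h[...,1],h[...,2]
    m=(S>170)&(V>vmin)&((abs(H-110)<9)if c=="blue" else (H<6)|(H>174))
    P=np.array([onz(n,(u0+x,v0+y),z)[:2] for y,x in np.argwhere(m)])
    (cx,cy),(w,l),a=cv2.minAreaRect((P*1000).astype(np.float32))
    e=np.linalg.svd(P-P.mean(0))[2][0]
    print(n,c,"mean",P.mean(0).round(4),"rect",round(cx,1),round(cy,1),"size",round(w,1),round(l,1),"yaw",round(np.degrees(np.arctan2(e[1],e[0]))%180,1))
E
python3 - <<'E'
from lt import *
I={n:np.load(f"pics/{n}0.npy") for n in("scene","side")}
looptop(I["scene"],"scene","blue",(262,132,286,144),177,.198)
looptop(I["side"],"side","blue",(188,230,212,244),145,.198)
looptop(I["scene"],"scene","red",(300,132,324,145),190,.198)
looptop(I["side"],"side","red",(140,225,164,239),165,.198)
E
```

```text
scene blue mean [0.4649 0.1773] rect 464.9 177.4 size 9.0 41.0 yaw 153.4
side blue mean [0.4618 0.1776] rect 462.0 177.8 size 9.6 40.4 yaw 154.1
scene red mean [0.5727 0.2493] rect 572.8 248.5 size 9.5 41.7 yaw 127.7
side red mean [0.5687 0.251 ] rect 569.0 249.9 size 8.7 39.1 yaw 127.0
```

```bash
python3 -m inch '0 0 .04 0; .01 .02 .07 0; .025 .055 .08 0; .04 .09 .08 0; .055 .125 .08 .1; .07 .16 .08 .2; .085 .195 .08 .3; .1 .23 .08 .4' 0 40; python3 -m inch '.015 .04 0 .1; .03 .08 0 .2; .045 .12 0 .3; .06 .16 0 .34; .075 .2 0 .34; .09 .24 0 .34; .105 .28 0 .34; .12 .32 0 .34'; python3 -m inch '.014 .04 0 0; .028 .08 0 0; .036 .11 -.02 0; .042 .14 -.04 0; .042 .14 -.06 0; .042 .14 -.08 0; .042 .14 -.08 0; .042 .14 -.08 0'
```

```text
time_s: 0.77
ee_pos: [0.301, -0.2802, 0.3111]
eef_rot: [-0.0, 0.925, 0.379, -0.0]
wrist_force: [1.0, -0.2, 0.5]
gripper_width: 0.0001
finger_force: 0.0
time_s: 1.43
ee_pos: [0.4179, 0.0323, 0.3113]
eef_rot: [0.0, 0.849, 0.529, 0.0]
wrist_force: [0.4, -0.5, 0.5]
gripper_width: -0.0003
finger_force: 0.0
time_s: 2.1
ee_pos: [0.4595, 0.17, 0.231]
eef_rot: [-0.0, 0.849, 0.529, -0.001]
wrist_force: [-0.6, 0.0, -0.5]
gripper_width: -0.0002
finger_force: 0.0
```

```bash
python3 -m inch '.003 .0075 0 0; .003 .0075 -.01 0; .003 .0075 -.02 0; .003 .0075 -.028 0; .003 .0075 -.033 0; .003 .0075 -.037 0; .003 .0075 -.037 0; .003 .0075 -.037 0'; python3 - <<'E'
from workcell import arm;import cv2,numpy as np
a=arm.snapshot("scene")[110:200,240:340];b=arm.snapshot("side")[205:305,135:235]
cv2.imwrite("pics/p1.png",np.hstack([cv2.resize(x[:,:,::-1],(400,400),interpolation=cv2.INTER_CUBIC) for x in(a,b)]))
E
```

```text
time_s: 2.77
ee_pos: [0.4629, 0.1775, 0.1942]
eef_rot: [-0.0, 0.849, 0.529, -0.0]
wrist_force: [0.8, -0.1, 0.3]
gripper_width: -0.0002
finger_force: 0.0
```

View pics/p1.png

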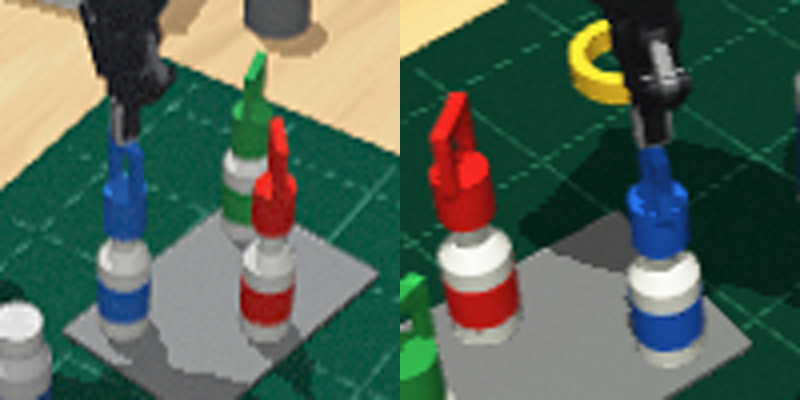

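The fingertips sit centred on the blue loop's top bar in both views: scene crop about (125,140), side crop about (655,140). Pressing down.

```bash
python3 -m inch '0 0 -.004 0; 0 0 -.008 0; 0 0 -.011 0; 0 0 -.014 0; 0 0 -.017 0; 0 0 -.02 0; 0 0 -.02 0; 0 0 -.02 0'; python3 - <<'E'
from lt import *
print(arm.read_state()["wrist_force"])
E
```

```text
time_s: 3.53
ee_pos: [0.4635, 0.1778, 0.175]
eef_rot: [0.0, 0.849, 0.529, 0.001]
wrist_force: [-1.5, 0.1, 10.0]
gripper_width: -0.0
finger_force: 5.4
[-1.5456515   0.05935081  9.98745987]
```

```bash
python3 -m inch '0 0 -.001 0; 0 0 -.002 0; 0 0 -.003 0; 0 0 -.003 0; 0 0 -.003 0; 0 0 -.003 0; 0 0 -.003 0; 0 0 -.003 0'
```

```text
time_s: 4.2
ee_pos: [0.4648, 0.1782, 0.1739]
eef_rot: [0.001, 0.849, 0.529, 0.003]
wrist_force: [-2.8, -1.6, 27.7]
gripper_width: -0.0003
finger_force: 14.1
```

```bash
python3 -m inch '0 0 .01 0; 0 0 .04 0; .01 .005 .065 0; .035 .024 .065 -.12; .06 .042 .065 -.24; .085 .06 .065 -.36; .108 .072 .065 -.47; .108 .072 .065 -.47'; python3 -m inch '0 0 0 0; 0 0 -.01 0; 0 0 -.02 0; 0 0 -.028 0; 0 0 -.036 0; 0 0 -.038 0; 0 0 -.038 0; 0 0 -.038 0'; python3 - <<'E'
from workcell import arm;import cv2,numpy as np
a=arm.snapshot("scene")[110:200,240:340];b=arm.snapshot("side")[205:305,135:235]
cv2.imwrite("pics/p2.png",np.hstack([cv2.resize(x[:,:,::-1],(400,400),interpolation=cv2.INTER_CUBIC) for x in(a,b)]))
E
```

```text
time_s: 4.87
ee_pos: [0.5733, 0.2512, 0.2349]
eef_rot: [-0.0, 0.95, 0.313, 0.0]
wrist_force: [0.4, 0.5, 0.1]
gripper_width: -0.0002
finger_force: 0.0
time_s: 5.53
ee_pos: [0.5709, 0.2496, 0.1984]
eef_rot: [-0.0, 0.949, 0.316, 0.0]
wrist_force: [-0.1, -1.0, 0.4]
gripper_width: -0.0
finger_force: 0.0
```

View pics/p2.png

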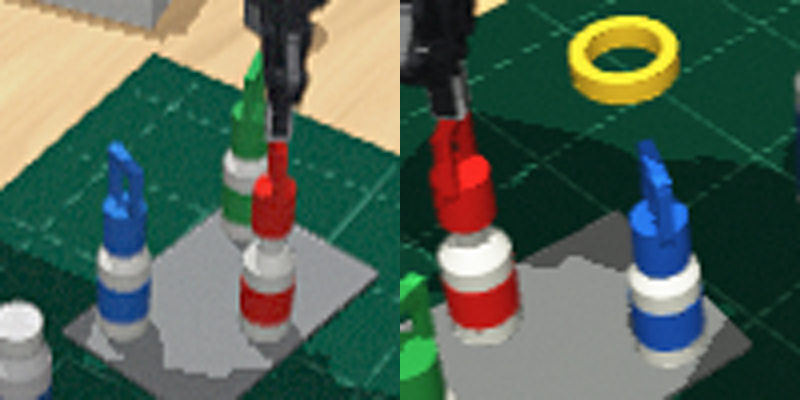

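The blue cap is down on its shoulder (neck no longer visible), and the fingertips are centred over the red loop. Pressing red.

```bash
python3 -m inch '0 0 -.004 0; 0 0 -.008 0; 0 0 -.012 0; 0 0 -.016 0; 0 0 -.02 0; 0 0 -.024 0; 0 0 -.0265 0; 0 0 -.0265 0'; python3 -m inch '0 0 0 0; 0 0 0 0; 0 0 .01 0; 0 0 .03 0; 0 0 .07 0; 0 0 .11 0; 0 0 .14 0; 0 0 .14 0'; python3 - <<'E'
from lt import *
I={n:arm.snapshot(n) for n in("scene","side")}
for n in I: np.save(f"pics/{n}1.npy",I[n])
looptop(I["scene"],"scene","blue",(262,132,286,155),177,.176)
m=np.vstack([np.hstack([cv2.resize(I[n][v:v+80,u:u+100,::-1],(400,320),interpolation=cv2.INTER_CUBIC) for n,u,v in (("scene",240,120),("side",120,215))])])
cv2.imwrite("pics/p3.png",m)
E
```

```text
time_s: 6.3
ee_pos: [0.5725, 0.2502, 0.1744]
eef_rot: [-0.0, 0.949, 0.316, 0.003]
wrist_force: [-2.9, -0.9, 20.9]
gripper_width: -0.0004
finger_force: 10.3
time_s: 6.97
ee_pos: [0.5725, 0.2502, 0.3183]
eef_rot: [-0.0, 0.949, 0.316, 0.005]
wrist_force: [0.0, -0.3, -0.4]
gripper_width: 0.0
finger_force: 0.0
scene blue mean [0.4668 0.1715] rect 473.4 163.3 size 27.4 70.0 yaw 132.5
```

View pics/p3.png

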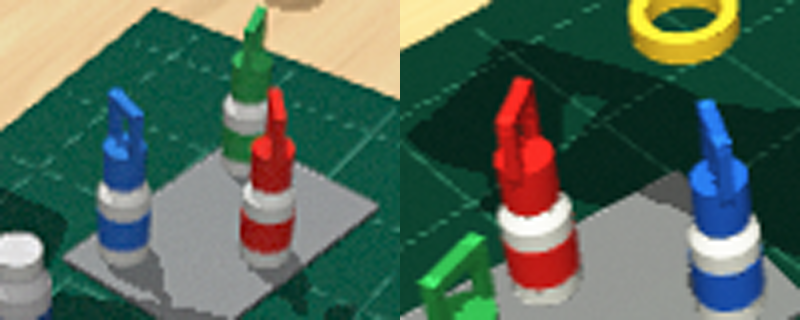

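Both caps are home (no neck showing). Next I check the purple look-alikes for clearance while moving over the steel hook.

```bash
python3 - <<'E'
from h import *
for p in [(131.8,208.6),(108.8,196.5),(119,268.8),(94,255)]: print(onz("scene",p,.212).round(3))
E
python3 -m inch '0 -.035 0 .12; .001 -.07 0 .24; .003 -.105 0 .36; .004 -.14 0 .48; .006 -.175 0 .6; .007 -.21 0 .72; .009 -.245 0 .84; .01 -.28 0 .96' .045; python3 -m inch '.002 -.035 0 .12; .004 -.07 0 .24; .005 -.105 0 .36; .007 -.14 0 .48; .009 -.175 0 .6; .011 -.21 0 .72; .012 -.24 0 .755; .012 -.25 0 .755'
```

```text
[ 0.344 -0.345  0.212]
[ 0.25  -0.349  0.212]
[ 0.481 -0.511  0.212]
[ 0.395 -0.519  0.212]
time_s: 7.73
ee_pos: [0.5801, -0.032, 0.3097]
eef_rot: [-0.001, 0.693, 0.721, -0.001]
wrist_force: [0.7, 0.1, 0.5]
gripper_width: 0.0452
finger_force: 0.0
time_s: 8.4
ee_pos: [0.5919, -0.2839, 0.309]
eef_rot: [-0.002, 0.382, 0.924, -0.0]
wrist_force: [0.6, -0.5, -0.5]
gripper_width: 0.0448
finger_force: 0.0
```

```bash
python3 -m inch '.001 .002 -.02 0; .001 .002 -.05 0; .001 .002 -.08 0; .001 .002 -.1 0; .001 .002 -.118 0; .001 .002 -.118 0; .001 .002 -.118 0; .001 .002 -.118 0'; python3 - <<'E'
from workcell import arm;import cv2,numpy as np
a=arm.snapshot("scene")[190:270,160:260];b=arm.snapshot("side")[110:190,225:325]
cv2.imwrite("pics/p4.png",np.hstack([cv2.resize(x[:,:,::-1],(400,320),interpolation=cv2.INTER_CUBIC) for x in(a,b)]))
print(arm.read_state()["joint_positions"].round(2) if hasattr(arm.read_state()["joint_positions"],"round") else arm.read_state()["joint_positions"])
E
```

```text
time_s: 9.07
ee_pos: [0.5942, -0.2782, 0.1945]
eef_rot: [0.0, 0.382, 0.924, -0.0]
wrist_force: [0.0, 0.5, -0.1]
gripper_width: 0.0448
finger_force: 0.0
[-0.51  0.58  1.39  0.    1.17 -1.3 ]
```

View pics/p4.png

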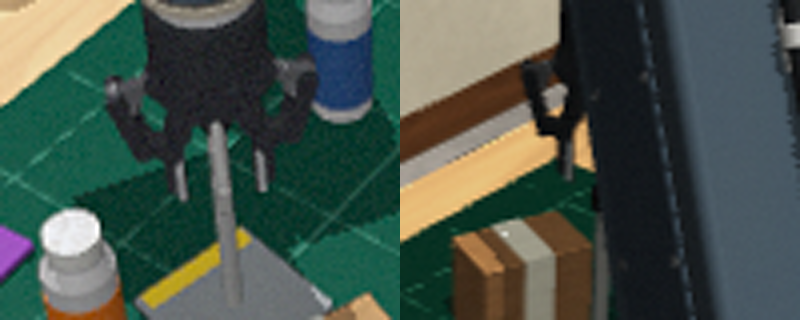

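The bar (scene crop (222,170)) sits midway between the fingers, which are at (180,180) and (263,175). Working out arc shifts for the clockwise swing of 146°.

```bash
python3 - <<'E'
import numpy as np
r=.0575
f=lambda a:r*np.array([np.cos(a),np.sin(a)])
a0=np.radians(-45)
for k,n in((0,8),(8,8),(16,8)):
    s=a0-k*.106
    print([ (f(s-i*.106)-f(s)).round(3).tolist()+[round(-i*.106,3)] for i in range(1,n+1)])
E
python3 -m inch '0 0 0 0; 0 0 0 0; 0 0 0 0; 0 0 0 0; 0 0 0 0; 0 0 0 0; 0 0 0 0; 0 0 0 0' .014 20
```

```text
[[-0.005, -0.004, -0.106], [-0.009, -0.008, -0.212], [-0.015, -0.011, -0.318], [-0.02, -0.013, -0.424], [-0.026, -0.015, -0.53], [-0.032, -0.016, -0.636], [-0.038, -0.017, -0.742], [-0.044, -0.017, -0.848]]
[[-0.006, 0.001, -0.106], [-0.012, 0.002, -0.212], [-0.018, 0.004, -0.318], [-0.023, 0.007, -0.424], [-0.029, 0.01, -0.53], [-0.033, 0.013, -0.636], [-0.038, 0.018, -0.742], [-0.042, 0.022, -0.848]]
[[-0.003, 0.005, -0.106], [-0.006, 0.01, -0.212], [-0.009, 0.016, -0.318], [-0.01, 0.022, -0.424], [-0.012, 0.028, -0.53], [-0.012, 0.034, -0.636], [-0.012, 0.04, -0.742], [-0.011, 0.046, -0.848]]
time_s: 9.83
ee_pos: [0.5939, -0.2784, 0.1938]
eef_rot: [-0.0, 0.382, 0.924, -0.0]
wrist_force: [0.4, -0.3, -0.5]
gripper_width: 0.014
finger_force: 0.0
```

```bash
python3 -m inch '-.005 -.004 0 -.106; -.009 -.008 0 -.212; -.015 -.011 0 -.318; -.02 -.013 0 -.424; -.026 -.015 0 -.53; -.032 -.016 0 -.636; -.038 -.017 0 -.742; -.044 -.017 0 -.848'; python3 -m inch '-.006 .001 0 -.106; -.012 .002 0 -.212; -.018 .004 0 -.318; -.023 .007 0 -.424; -.029 .01 0 -.53; -.033 .013 0 -.636; -.038 .018 0 -.742; -.042 .022 0 -.848'; python3 -m inch '-.003 .005 0 -.106; -.006 .01 0 -.212; -.009 .016 0 -.318; -.01 .022 0 -.424; -.012 .028 0 -.53; -.012 .034 0 -.636; -.012 .04 0 -.742; -.011 .046 0 -.848'
```

```text
time_s: 10.5
ee_pos: [0.55, -0.2952, 0.1938]
eef_rot: [0.0, 0.73, 0.684, 0.0]
wrist_force: [2.3, 2.3, -0.2]
gripper_width: 0.014
finger_force: 1.1
time_s: 11.17
ee_pos: [0.508, -0.2733, 0.194]
eef_rot: [0.0, 0.946, 0.323, 0.0]
wrist_force: [2.8, -0.9, -0.8]
gripper_width: 0.0143
finger_force: 1.0
time_s: 11.83
ee_pos: [0.4968, -0.2275, 0.194]
eef_rot: [0.0, 0.995, -0.095, 0.0]
wrist_force: [-1.1, -2.4, 0.6]
gripper_width: 0.014
finger_force: 1.1
```

```bash
python3 -m inch '0 0 0 0; 0 0 0 0; 0 0 0 0; 0 0 0 0; 0 0 0 0; 0 0 0 0; 0 0 0 0; 0 0 0 0' .005 20;  python3 -m inch '0 0 0 0; 0 0 0 0; 0 0 0 0; 0 0 0 0; 0 0 0 0; 0 0 .03 0; 0 0 .07 0; 0 0 .11 0' .045; python3 -m inch '0 .04 0 0; 0 .08 0 0; 0 .12 0 0; 0 .16 0 0; 0 .2 0 0; 0 .24 0 0; 0 .28 0 0; 0 .32 0 0' .0854; python3 - <<'E'
from lt import *
I={n:arm.snapshot(n) for n in("scene","side")}
for n in I: np.save(f"pics/{n}2.npy",I[n])
m=np.vstack([np.hstack([cv2.resize(I[n][v:v+60,u:u+80,::-1],(400,300),interpolation=cv2.INTER_NEAREST) for n,u,v in L]) for L in ((("scene",170,190),("side",240,125)),(("scene",250,130),("side",150,220)))])
cv2.imwrite("pics/p5.png",m)
E
```

```text
time_s: 12.5
ee_pos: [0.4967, -0.2275, 0.1939]
eef_rot: [-0.0, 0.996, -0.092, -0.0]
wrist_force: [-3.8, 2.9, 6.4]
gripper_width: 0.0082
finger_force: 19.7
time_s: 13.17
ee_pos: [0.4964, -0.2271, 0.3046]
eef_rot: [-0.0, 0.996, -0.092, -0.001]
wrist_force: [0.8, 0.0, 0.8]
gripper_width: 0.0447
finger_force: 0.0
time_s: 13.83
ee_pos: [0.4965, 0.0945, 0.3039]
eef_rot: [-0.0, 0.996, -0.092, 0.0]
wrist_force: [0.4, 0.2, -0.0]
gripper_width: 0.0854
finger_force: 0.0
```

View pics/p5.png

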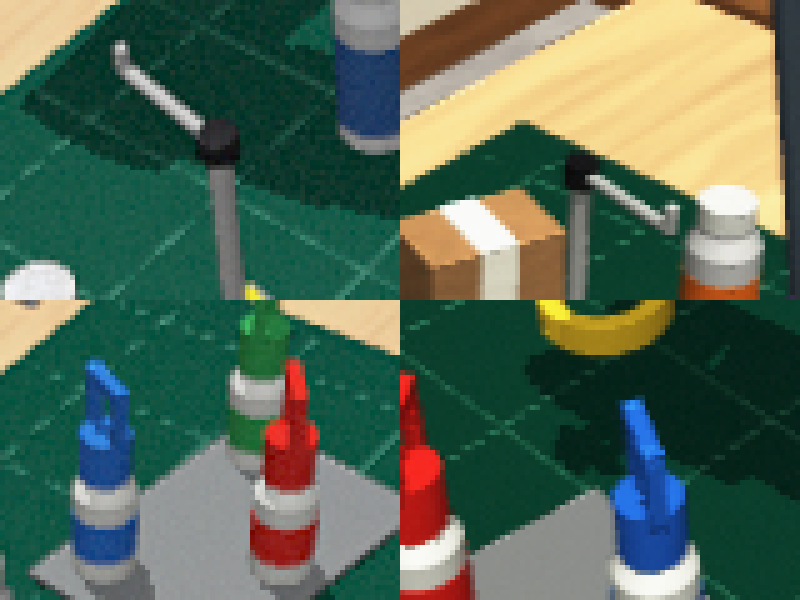

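The hook now faces front: scene crop hub (218,143) to tip (121,45). Both dabbers are upright with their caps home. Measuring the hook and the blue loop.

```bash
python3 - <<'E'
from lt import *
np.set_printoptions(precision=4,suppress=True)
print("tip",tri((194.2,199),(294.6,166.4)),"elbow",tri((194.6,204),(294,171)),"hub",tri((213.6,218.4),(276,159.2)))
for n,t,h in(("scene",(194.2,199),(213.6,218.4)),("side",(294.6,166.4),(276,159.2))):
    a,b=onz(n,t,.2275),onz(n,h,.212);d=a-b;print(n,a,b,np.linalg.norm(d[:2]),np.degrees(np.arctan2(d[1],d[0])))
I={n:np.load(f"pics/{n}2.npy") for n in("scene","side")}
looptop(I["scene"],"scene","blue",(262,138,286,149),177,.176)
looptop(I["side"],"side","blue",(188,236,212,250),145,.176)
E
```

```text
tip (array([ 0.4691, -0.2224,  0.2238]), np.float64(0.0024312934848786365)) elbow (array([ 0.4703, -0.2238,  0.2061]), np.float64(0.0018626611946938386)) hub (array([ 0.5542, -0.2384,  0.208 ]), np.float64(0.0015762543754595643))
scene [ 0.4743 -0.2239  0.2275] [ 0.5583 -0.2403  0.212 ] 0.0856615416554662 168.92172156578195
side [ 0.4642 -0.2195  0.2275] [ 0.549  -0.2342  0.212 ] 0.08608880471065015 170.12907781648974
scene blue mean [0.4636 0.1765] rect 463.7 175.8 size 9.1 42.7 yaw 156.2
side blue mean [0.4627 0.1779] rect 463.1 177.7 size 10.8 37.6 yaw 154.5
```

```bash
python3 -m inch '-.005 .012 0 .12; -.01 .024 0 .24; -.015 .036 0 .36; -.02 .048 0 .48; -.025 .06 0 .6; -.03 .072 0 .72; -.033 .083 0 .84; -.033 .083 0 .96' .0854; python3 -m inch '0 0 0 .12; 0 0 0 .24; 0 0 -.02 .36; 0 0 -.04 .36; 0 0 -.06 .36; 0 0 -.08 .36; 0 0 -.08 .36; 0 0 -.08 .36'
```

```text
time_s: 14.6
ee_pos: [0.4636, 0.1765, 0.3038]
eef_rot: [-0.0, 0.925, 0.381, 0.0]
wrist_force: [0.7, -0.3, 0.5]
gripper_width: 0.0854
finger_force: 0.0
time_s: 15.27
ee_pos: [0.4638, 0.1752, 0.2237]
eef_rot: [-0.0, 0.843, 0.537, -0.001]
wrist_force: [-0.3, -0.2, 0.5]
gripper_width: 0.0856
finger_force: 0.0
```

```bash
python3 -m inch '-.0005 .0015 -.02 0; -.0005 .0015 -.04 0; -.0005 .0015 -.06 0; -.0005 .0015 -.075 0; -.0005 .0015 -.085 0; -.0005 .0015 -.091 0; -.0005 .0015 -.091 0; -.0005 .0015 -.091 0'; python3 -m inch '0 0 0 0; 0 0 0 0; 0 0 0 0; 0 0 0 0; 0 0 0 0; 0 0 0 0; 0 0 0 0; 0 0 0 0' .03 40; python3 -m inch '0 0 .005 0; 0 0 .01 0; 0 0 .02 0; 0 0 .03 0; 0 0 .04 0; 0 0 .05 0; 0 0 .05 0; 0 0 .05 0'; python3 - <<'E'
from lt import *
I={n:arm.snapshot(n) for n in("scene","side")}
m=np.hstack([cv2.resize(I[n][v:v+90,u:u+90,::-1],(400,400),interpolation=cv2.INTER_CUBIC) for n,u,v in (("scene",230,110),("side",150,215))])
cv2.imwrite("pics/p6.png",m)
E
```

```text
time_s: 15.93
ee_pos: [0.464, 0.1772, 0.1337]
eef_rot: [0.0, 0.843, 0.537, 0.001]
wrist_force: [0.4, 0.6, -0.0]
gripper_width: 0.0856
finger_force: 0.0
time_s: 16.6
ee_pos: [0.4636, 0.1772, 0.1333]
eef_rot: [0.0, 0.843, 0.537, 0.0]
wrist_force: [-1.1, 0.4, 5.3]
gripper_width: 0.0431
finger_force: 42.6
time_s: 17.27
ee_pos: [0.4637, 0.1772, 0.1835]
eef_rot: [0.0, 0.843, 0.537, 0.001]
wrist_force: [-0.3, 0.4, -1.5]
gripper_width: 0.0437
finger_force: 42.0
```

View pics/p6.png

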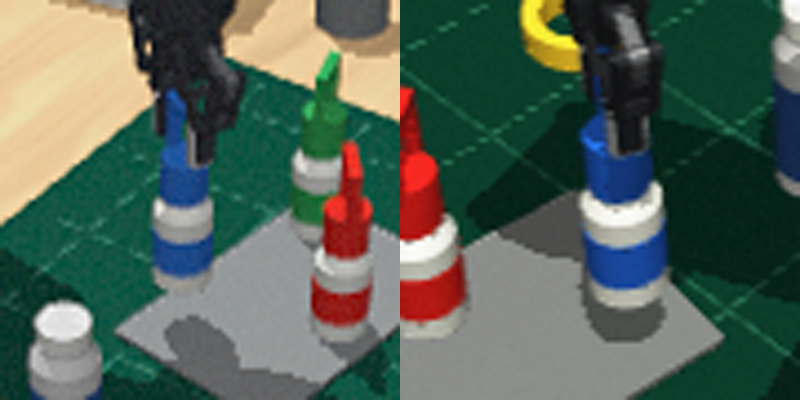

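Blue is held by the loop's sides, upright, cap home and clear of the tray. Lifting high and carrying it to the front of the hook.

```bash
python3 -m inch '0 0 .015 0; 0 0 .035 0; 0 0 .055 0; 0 0 .075 0; 0 0 .095 0; 0 0 .115 0; 0 0 .13 0; 0 0 .135 0'; python3 -m inch '-.001 -.01 0 -.08; -.003 -.03 0 -.16; -.005 -.055 0 -.25; -.007 -.08 0 -.34; -.009 -.105 0 -.43; -.011 -.13 0 -.52; -.013 -.155 0 -.61; -.015 -.18 0 -.7'; python3 -m inch '-.002 -.025 0 -.09; -.004 -.05 0 -.18; -.006 -.075 0 -.27; -.009 -.1 0 -.36; -.012 -.13 0 -.45; -.014 -.16 0 -.54; -.016 -.185 0 -.6; -.018 -.205 0 -.618'; python3 -m inch '0 -.004 0 0; 0 -.007 0 0; 0 -.007 0 0; 0 -.007 -.01 0; 0 -.007 -.025 0; 0 -.007 -.04 0; 0 -.007 -.05 0; 0 -.007 -.05 0'
```

```text
time_s: 18.03
ee_pos: [0.4639, 0.1772, 0.3194]
eef_rot: [0.0, 0.843, 0.537, 0.001]
wrist_force: [0.3, -0.4, -1.7]
gripper_width: 0.0434
finger_force: 42.1
time_s: 18.7
ee_pos: [0.4478, -0.004, 0.3167]
eef_rot: [-0.0, 0.977, 0.214, -0.001]
wrist_force: [1.2, -0.3, -2.3]
gripper_width: 0.0435
finger_force: 42.0
time_s: 19.37
ee_pos: [0.4297, -0.2096, 0.3165]
eef_rot: [-0.0, 0.996, -0.094, -0.001]
wrist_force: [1.1, -0.5, -1.4]
gripper_width: 0.0434
finger_force: 42.0
time_s: 20.03
ee_pos: [0.4296, -0.2136, 0.2654]
eef_rot: [-0.001, 0.996, -0.091, -0.002]
wrist_force: [-0.1, 0.5, -1.6]
gripper_width: 0.0438
finger_force: 42.1
```

```bash
python3 -m inch '0 -.001 -.01 0; 0 -.001 -.025 0; 0 -.001 -.04 0; 0 -.001 -.055 0; 0 -.001 -.0635 0; 0 -.001 -.0635 0; 0 -.001 -.0635 0; 0 -.001 -.0635 0'; python3 - <<'E'
from lt import *
I={n:arm.snapshot(n) for n in("scene","side")}
for n in I: np.save(f"pics/{n}3.npy",I[n])
m=np.hstack([cv2.resize(I[n][v:v+80,u:u+80,::-1],(400,400),interpolation=cv2.INTER_CUBIC) for n,u,v in (("scene",155,170),("side",255,130))])
cv2.imwrite("pics/p7.png",m)
E
```

```text
time_s: 20.7
ee_pos: [0.4309, -0.2161, 0.2051]
eef_rot: [0.0, 0.996, -0.091, 0.001]
wrist_force: [0.6, -0.5, -2.3]
gripper_width: 0.0437
finger_force: 42.1
```

View pics/p7.png

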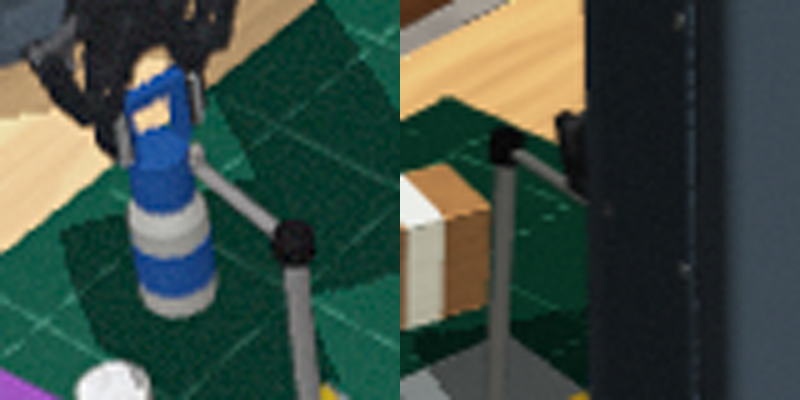

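The picture count is at eleven, one past the limit through my miscount, so I go on by numbers only. The loop stands open toward the bar at the right height. Inserting slowly and watching the force.

```bash
python3 -m inch '0 0 0 0; 0 0 0 0; .005 -.001 0 0; .01 -.002 0 0; .015 -.003 0 0; .02 -.004 0 0; .02 -.004 0 0; .02 -.004 0 0'; python3 - <<'E'
from workcell import arm
for i in range(4): s=arm.read_state();print(s["ee_pos"].round(4),s["wrist_force"].round(1)); arm.snapshot("scene")
E
```

```text
time_s: 21.47
ee_pos: [0.4506, -0.2199, 0.2041]
eef_rot: [-0.0, 0.996, -0.091, -0.0]
wrist_force: [-0.8, 0.1, -2.1]
gripper_width: 0.0436
finger_force: 42.1
[ 0.4506 -0.2199  0.2041] [-0.8  0.1 -2.1]
[ 0.4504 -0.2198  0.2041] [-0.1  0.6 -2.2]
[ 0.4503 -0.2198  0.2042] [-0.1 -0.1 -2.2]
[ 0.4502 -0.2198  0.2042] [-0.1  0.3 -1.4]
```

```bash
python3 -m inch '.003 .001 -.0015 0; .008 0 -.0015 0; .013 -.001 -.0015 0; .018 -.002 -.0015 0; .023 -.003 -.0015 0; .026 -.0035 -.0015 0; .026 -.0035 -.0015 0; .026 -.0035 -.0015 0'
```

```text
time_s: 22.33
ee_pos: [0.4764, -0.2233, 0.2027]
eef_rot: [-0.0, 0.996, -0.091, -0.0]
wrist_force: [-0.4, -0.2, -1.6]
gripper_width: 0.0437
finger_force: 42.1
```

```bash
python3 -m inch '.005 -.001 0 0; .01 -.002 0 0; .015 -.003 0 0; .02 -.004 0 0; .025 -.005 0 0; .026 -.005 0 0; .026 -.005 0 0; .026 -.005 0 0'; python3 - <<'E'
from lt import *
I=arm.snapshot("scene");np.save("pics/scene4.npy",I)
h=cv2.cvtColor(I,cv2.COLOR_RGB2HSV).astype(int);H,S,V=h[...,0],h[...,1],h[...,2]
m=((abs(H-110)<8)&(S>190)&(V>80)).astype(np.uint8)
k,l,st,ce=cv2.connectedComponentsWithStats(m);print([(st[i].tolist(),ce[i].round(1).tolist()) for i in range(1,k) if st[i,4]>25])
E
```

```text
time_s: 23.0
ee_pos: [0.5023, -0.2283, 0.2027]
eef_rot: [-0.0, 0.996, -0.091, -0.0]
wrist_force: [0.4, 0.2, -1.8]
gripper_width: 0.0436
finger_force: 42.1
[([12, 84, 26, 32, 252], [27.1, 97.3]), ([197, 196, 12, 16, 89], [203.6, 202.1]), ([196, 208, 13, 17, 125], [201.6, 217.9]), ([197, 232, 15, 10, 94], [204.4, 237.1])]
```

No contact while passing the tip, and the blue blob is now split by the bar, so the hook is through the loop. Lowering.

```bash
python3 -m inch '0 0 -.004 0; 0 0 -.008 0; 0 0 -.012 0; 0 0 -.015 0; 0 0 -.018 0; 0 0 -.02 0; 0 0 -.02 0; 0 0 -.02 0'; python3 -m inch '0 0 -.001 0; 0 0 -.001 0; 0 0 -.001 0; 0 0 -.001 0; 0 0 -.001 0; 0 0 -.001 0; 0 0 -.001 0; 0 0 -.001 0'
```

```text
time_s: 23.72
ee_pos: [0.5024, -0.2284, 0.1827]
eef_rot: [-0.0, 0.996, -0.091, -0.0]
wrist_force: [0.1, 0.6, -1.3]
gripper_width: 0.0434
finger_force: 42.3
time_s: 24.38
ee_pos: [0.5025, -0.2285, 0.182]
eef_rot: [0.0, 0.996, -0.091, 0.0]
wrist_force: [0.2, 0.1, 3.7]
gripper_width: 0.0433
finger_force: 42.5
```

```bash
python3 -m inch '0 0 0 0; 0 0 0 0; 0 0 0 0; 0 0 0 0; 0 0 0 0; 0 0 0 0; 0 0 0 0; 0 0 0 0' .075; python3 -m inch '0 0 .01 0; 0 0 .025 0; 0 0 .045 0; 0 0 .065 0; 0 0 .085 0; 0 0 .105 0; 0 0 .125 0; 0 0 .14 0'; python3 -m inch '0 .03 .01 0; 0 .07 .02 0; 0 .11 .02 0; 0 .15 .02 0; 0 .19 .02 0; 0 .23 .02 0; 0 .26 .02 0; 0 .26 .02 0'; python3 - <<'E'
from lt import *
for r in range(2):
  for n,w in(("scene",(185,180,230,270)),("side",(250,130,310,230))):
    I=arm.snapshot(n);u0,v0,u1,v1=w
    h=cv2.cvtColor(I,cv2.COLOR_RGB2HSV)[v0:v1,u0:u1].astype(int);H,S,V=h[...,0],h[...,1],h[...,2]
    m=((abs(H-110)<8)&(S>170)&(V>60)).astype(np.uint8)
    k,l,st,ce=cv2.connectedComponentsWithStats(m);print(n,[(st[i].tolist(),(ce[i]+[u0,v0]).round(1).tolist()) for i in range(1,k) if st[i,4]>10])
E
```

```text
time_s: 25.05
ee_pos: [0.5024, -0.2284, 0.1818]
eef_rot: [-0.0, 0.996, -0.091, -0.0]
wrist_force: [-0.6, -1.1, -0.3]
gripper_width: 0.0749
finger_force: 0.0
time_s: 25.72
ee_pos: [0.5025, -0.2284, 0.3244]
eef_rot: [0.0, 0.996, -0.091, 0.001]
wrist_force: [-0.2, 0.2, 0.3]
gripper_width: 0.0751
finger_force: 0.0
time_s: 26.38
ee_pos: [0.5019, 0.0359, 0.3428]
eef_rot: [-0.001, 0.996, -0.09, 0.0]
wrist_force: [0.7, -0.5, 0.2]
gripper_width: 0.0751
finger_force: 0.0
scene [([9, 21, 16, 29, 301], [201.9, 216.1]), ([12, 56, 16, 11, 98], [205.1, 241.8])]
side [([30, 30, 14, 28, 259], [286.2, 174.7]), ([28, 65, 15, 10, 116], [284.7, 199.8])]
scene [([9, 21, 16, 29, 299], [201.9, 216.1]), ([12, 57, 16, 10, 97], [205.1, 241.8])]
side [([30, 30, 14, 28, 260], [286.1, 174.8]), ([28, 65, 15, 10, 116], [284.7, 199.8])]
```

```bash
for i in 1 2 3; do python3 -m inch '0 0 0 0; 0 0 0 0; 0 0 0 0; 0 0 0 0; 0 0 0 0; 0 0 0 0; 0 0 0 0; 0 0 0 0' >/dev/null; done; python3 - <<'E'
from lt import *
for r in range(3):
  c={}
  for n,w in(("scene",(185,180,230,270)),("side",(250,130,310,230))):
    I=arm.snapshot(n);u0,v0,u1,v1=w
    h=cv2.cvtColor(I,cv2.COLOR_RGB2HSV)[v0:v1,u0:u1].astype(int);H,S,V=h[...,0],h[...,1],h[...,2]
    m=((abs(H-110)<8)&(S>170)&(V>60)).astype(np.uint8)
    k,l,st,ce=cv2.connectedComponentsWithStats(m);c[n]=[ce[i]+[u0,v0] for i in range(1,k) if st[i,4]>50]
    if n=="scene" and r==0:
      hh=cv2.cvtColor(I,cv2.COLOR_RGB2HSV).astype(int);rm=((hh[...,0]<6)|(hh[...,0]>174))&(hh[...,1]>190)&(hh[...,2]>90)
      _,_,st,_=cv2.connectedComponentsWithStats(rm.astype(np.uint8));print("red",[s.tolist() for s in st[1:] if s[4]>50])
  print([ [x.round(4) if hasattr(x,"shape") and x.shape else round(float(x),4) for x in tri(c["scene"][i],c["side"][i])] for i in(0,1)])
E
```

```text
red [[20, 80, 25, 26, 228], [303, 143, 11, 25, 165], [300, 174, 13, 9, 74], [0, 213, 58, 79, 2462]]
[[array([ 0.5003, -0.2278,  0.1774]), 0.0002], [array([ 0.5038, -0.2325,  0.074 ]), 0.001]]
[[array([ 0.5003, -0.2279,  0.1776]), 0.0003], [array([ 0.5038, -0.2325,  0.074 ]), 0.001]]
[[array([ 0.5003, -0.2279,  0.1774]), 0.0002], [array([ 0.5039, -0.2325,  0.0739]), 0.0012]]
```

Blue hangs still at the expected spot: label at z 0.074 m (0.073 expected), tilt about 3°. Red's label has not moved. Handing in.

```bash
python3 -c "
from workcell import arm
print(arm.finish_job())"
```

```text
the job is handed in; nothing more can be done
None
```

Job handed in, no verdict returned: both caps are pressed home, the steel hook faces its stand's front and the blue dabber hangs still on it by its loop (checked in the camera images), but I viewed 11 pictures, one over the limit of 10.

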